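# Seat a vial and hold the tag reader over its cap

## Task

Bring the white-capped vial to the other side of the clear splash guard and stand it upright, fully down, in the bore of the orange holder, and let go of it. Then pick up the hand-held tag reader, carry it across the guard and finish while still holding it: upright, still and centred over the vial's cap, with about 15 mm of air between the reader's face and the cap. The reader must never touch the vial, nothing may hit the guard, and everything else stays where it stands.

Things in the scene. Friction and masses are not known exactly. Their poses are not given: they have to be found in the camera images.
- white_vial: Loose round glass screw vial with a white cap and blue contents, standing upright on the worktop. 23 mm diameter up to 45 mm height, cap 21 mm diameter from 45 to 56 mm height. 20 g. Origin: centre of its underside; z up along its axis.
- white_vial_cap (a point): Centre of the flat top of the white vial's cap, on the vial's axis 56 mm above its underside; axes as the vial's.
- orange_holder: Fixed orange block, 70 x 70 mm and 24 mm high, with one empty upright bore in its middle: 26.5 mm diameter, mouth chamfered 2 mm, 18 mm deep (floor 6 mm above the worktop; a vial fully down has its cap top 62 mm above the worktop). Origin: centre of its underside; z up. It and the grey holder may stand either way round.
- orange_holder_bore (a point): Centre of the mouth of the orange holder's bore, level with the block's top, 24 mm above the worktop; z up.
- grey_holder: Fixed grey block of the same shape and size as the orange holder, also with an empty bore; not to be used. Origin: centre of its underside.
- reader: Loose tag reader standing on its reading face: white round head, 44 mm diameter, 0 to 24 mm height, thin blue band, tapering by 30 mm height to a black ribbed round grip, 28 mm diameter, 30 to 78 mm height; green dot on top at 82 mm. 0.08 to 0.17 kg. Origin: centre of its reading face (underside); z up its axis. It and the two vials may stand in one another's places.
- guard: Fixed clear splash guard between the vials and reader (its +y side) and the holders (its -y side): an upright panel 340 mm long, 6 mm thick, top edge 90 mm above the worktop with a blue trim 10 mm wide, on two blue feet that reach 30 mm to either side. Origin: under its middle, on the worktop; x along the panel, y across it, z up.
- black_vial: Loose vial like the white one but with a black cap and dark contents, standing on the worktop; leave it alone. Origin: centre of its underside.
- beaker: Loose empty glass beaker, 75 mm over the rim, 92 mm high, near the far end of the guard; a bystander. Origin: centre of its underside.
- covered_tin: Loose aluminium sample tin with lid, 72 mm diameter, 46 mm high; a bystander. Origin: centre of its underside.
- stopwatch: Loose yellow stopwatch lying flat, 59 x 57 x 16 mm; a bystander. Origin: centre of its underside.
- brass_weight: Loose brass weight with knob, 21 mm diameter, 36 mm high, 100 g; a bystander. Origin: centre of its underside.
Things that resemble listed ones, but are neither listed nor needed, are in the scene too. Leave any pink or red look-alike of the reader alone.

How it is judged:
By the outcome, as a careful person would: the job done as asked, in the order asked, and still so for the second after the job is handed in, while the arm keeps its last pose, push and grip.
It also fails if it takes over 66 s, if anything falls off the work surface, if the arm or the gripper's body presses on something with over 40 N, if the wrist force passes 120 N, or if a joint passes its speed limit or range.

## Robot

A 6-joint arm with a two-finger parallel gripper is mounted at the origin on a cart in front of the work surface, level with it; the furniture and walls round the work are solid. World frame = base frame: x ahead of the robot, y to its left, z up, the work surface at z = 0. Lengths are in m, angles in degrees, forces in N, time in s.
With the tool pointing down it reaches from about 0.4 to 0.825 m from the base axis. Payload 7 kg.
Tool frame: the origin (TCP) lies midway between the tips of the shut fingers; the grasp point (between the pads) lies 19 mm behind it; y points along the fingers, z is the direction in which the jaws open and shut, and the axes are right-handed (so a half turn about y gives the same grasp; the last joint's range is limited). The gripper opens to 88 mm and grips with 3 to 60 N. Pads are 19 mm wide; open, the fingers measure 130 mm over their backs; the gripper's body (78 mm by 193 mm) begins 47 mm behind the grasp point.
Start: joints at [91.908, 20.546, 0.682, 0, -70.136, -16.507], TCP at [0.17, 0.653, 0.197] pointing down, gripper open.
Joint ranges: [-176.03, 176.03], [-82.01, 121.73], [-58.28, 71.71], [-173.87, 95.51], [-174.79, -0.11], [-173.66, 173.66]. Speed limits (degrees/s): [136.94, 136.94, 172.46, 180, 180, 180].

## Interface

Orientations are given as [roll, pitch, yaw] about the fixed x, y, z axes, in that order (R = Rz(yaw) Ry(pitch) Rx(roll)).
In Python, from plant import ctrl gives the robot as it stands.
- The arm moves only by the tool step_arm, never from a script. Its argument "rows" is a list that holds one entry, the list of rows, each a list of 7 numbers: the gripper command: -1 is shut, 1 is fully open, values between are in proportion, then the shift along the world's x, y, z in cm, then the turn, a rotation vector about the world's x, y, z in degrees. In form: [[[fingers, tx, ty, tz, rx, ry, rz], ...]]. A call has 1 to 12 rows; each row shifts and turns the commanded pose from where the row before left it; what a row does not reach is not made up. A row lasts 1/8 s, in which the tool goes at most 62.5 mm and 10.7 degrees, less where a joint would pass 70% of its speed; a pose out of reach is approached as far as the arm can. A call is refused whole if a number of a shift passes 6.25 or a number of a turn 10.7, either way. A call with a gripper value outside its range is refused whole. The fingers move at their own pace and stop on an object; the grip force is fixed at half the most. Time passes only in rows, so rows that do not move let the fingers close. It gives the time, the measured TCP pose, the force and the opening at its end, in the units of the state.
- ctrl.get_obs(): the state, without advancing time (a new reading comes with each control period).
- ctrl.snapshot(name): name is "side" or "top" or "wrist"; returns the picture (420x560x3 uint8, blue, green, red); there is no depth.
- ctrl.camera_params(name): a dict with "vertical_fov" (degrees; the focal length in pixels is half the picture's height over the tangent of half this angle, whatever the lens; pixels are square), "cx", "cy" (the principal point, pixels), "rvec" (rotation vector, rad) and "tvec" (3), from world to camera coordinates, as OpenCV has them. Camera axes: x right, y down, z forward; pixel columns grow to the right and rows downward; lengths in m; the calibration is good to about 2 mm. The wrist camera is an equidistant fisheye: a pixel r from the principal point sees the ray r / f radians off the axis. A picture is of the moment at which its call begins: read the wrist's pose just before it. camera_params takes no time and is no camera call; for the wrist camera it gives the pose at the moment of the call.
- ctrl.close_job(): hands the job in, once; it reports no verdict.
The state is a dict: "clock": time; "joint_pos": joint angles; "qvel": joint speeds; "tau": joint torques, N m; "tool_pos": TCP position; "orientation": TCP orientation; "force": force on the tool from outside, world axes, zero at the start; "moment": the same for the moment, N m; "opening": finger opening in m.
Only numpy, scipy, OpenCV 4.12 (cv2) and the standard library are available. Lean on these libraries where they do the work, as an engineer would, in place of code of your own. Each camera call takes 0.05 s, during which the arm holds its last target. There are 200 camera calls.

## Working session

There is one attempt and no reset: what is moved stays moved. The work goes in short steps, Python scripts to look and compute and a tool call to move; the robot and the scene stay as the last step left them, time stands still between calls to the robot, and variables do not carry over. Pictures are saved under pics/ and viewed, about 8 in all and at most 12, crops included, and the job is handed in when it is done.

Besides the shell and the picture viewer there is one more tool, called after ">>>" in YAML: its name, and indented under it one key for each argument. step_arm: Moves the arm, as the interface text tells. Its arguments: {"type":"object","properties":{"rows":{"type":"array"}},"required":["rows"]}

```bash
mkdir -p pics; ls; cat > h.py <<'E'
import numpy as np, cv2
from plant import ctrl
def snap(n,f):
    p=ctrl.camera_params(n); im=np.array(ctrl.snapshot(n)); cv2.imwrite('pics/'+f,im); return p,im
def ray(p,u,v):
    f=210/np.tan(np.radians(p['vertical_fov'])/2); x=(u-p['cx'])/f; y=(v-p['cy'])/f
    return x,y
def world(p,u,v,z,fish=False):
    x,y=ray(p,u,v)
    if fish:
        r=np.hypot(x,y)+1e-12; d=np.array([x/r*np.sin(r),y/r*np.sin(r),np.cos(r)])
    else: d=np.array([x,y,1.])
    R=cv2.Rodrigues(np.array(p['rvec'],float))[0]; t=np.array(p['tvec'],float).ravel()
    c=-R.T@t; w=R.T@d; return c+w*(z-c[2])/w[2]
def pix(p,X,fish=False):
    R=cv2.Rodrigues(np.array(p['rvec'],float))[0]; q=R@np.array(X,float)+np.array(p['tvec'],float).ravel()
    f=210/np.tan(np.radians(p['vertical_fov'])/2)
    if fish:
        r=np.hypot(q[0],q[1]); th=np.arctan2(r,q[2]); return np.array([p['cx']+f*th*q[0]/r,p['cy']+f*th*q[1]/r])
    return np.array([p['cx']+f*q[0]/q[2],p['cy']+f*q[1]/q[2]])
E
python3 - <<'E'
from h import *
print(ctrl.get_obs())
a=[snap(n,n+'1.png') for n in('top','side','wrist')]
for p,_ in a: 
    R=cv2.Rodrigues(np.array(p['rvec'],float))[0]; print(p, -R.T@np.ravel(p['tvec']))
t=cv2.resize(a[0][1],(800,600),interpolation=cv2.INTER_CUBIC);cv2.imwrite('pics/top1b.png',t)
E
```

```text
pics
{'clock': 0.0, 'joint_pos': array([ 9.19090326e+01,  2.05924495e+01,  6.33529299e-01, -2.15131011e-02,
       -7.01353741e+01, -1.65053884e+01]), 'qvel': array([-0.05171079, -0.02375611, -0.14816809,  0.0454242 ,  0.02301752,
       -0.06144852]), 'tau': array([ 3.16430132e-04, -5.82714593e+01,  2.93050826e+01,  6.99717432e+00,
        7.11073910e-03, -1.48600216e-04]), 'tool_pos': array([0.17000787, 0.65267903, 0.19600504]), 'orientation': array([-8.99038451e+01,  7.40216168e-03,  1.65396324e+02]), 'force': array([0.07279898, 0.57294274, 0.52649127]), 'moment': array([-0.02024773, -0.0150887 ,  0.02048559]), 'opening': 0.08758147419343673}
{'vertical_fov': 50.01799468262191, 'cx': 275.96096448452556, 'cy': 214.35167399739555, 'rvec': array([ 2.09433887, -2.15053226,  0.16804703]), 'tvec': array([0.07748317, 0.60159079, 1.20107762])} [0.38539223 0.04372529 1.28843452]
{'vertical_fov': 50.182429342518624, 'cx': 281.4665961179221, 'cy': 208.2161172006943, 'rvec': array([ 0.01085026, -2.58629937,  1.73744013]), 'tvec': array([0.59788467, 0.031467  , 1.20647718])} [0.5668134  1.11679456 0.49551579]
{'vertical_fov': 65.70646984690485, 'cx': 276.05800610148805, 'cy': 204.09961361138343, 'rvec': array([-1.80684443,  2.33581233,  0.32614535]), 'tvec': array([ 0.67448544, -0.03239048,  0.38987015])} [0.24295916 0.63413095 0.38318048]
```

View pics/top1b.png

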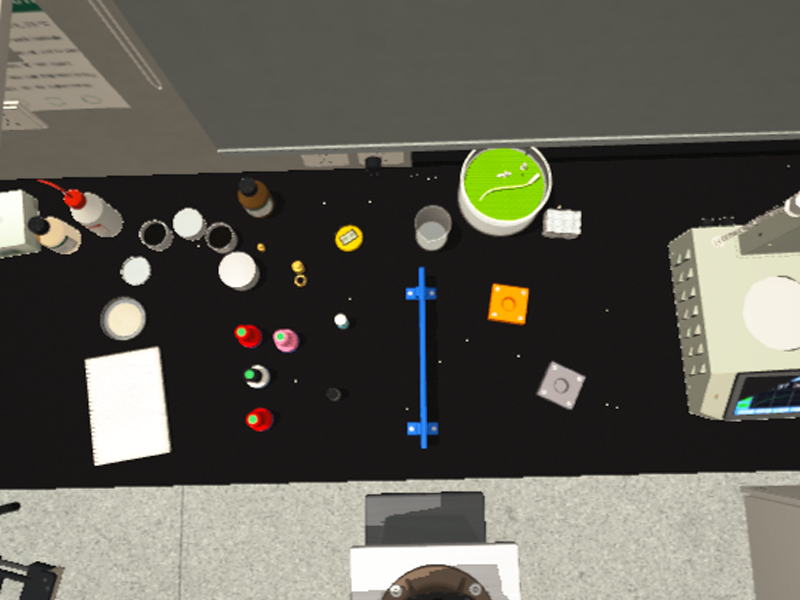

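View pics/side1.png

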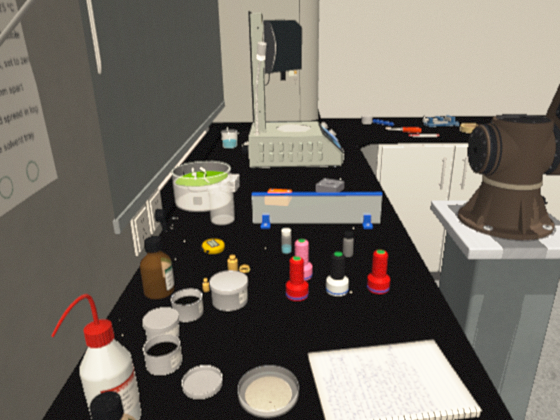

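The top view shows these candidates, at 800x600 scale:
- **Reader:** black grip on a white head at (257,376). The red (247,335), (260,419) and pink (286,340) ones are look-alikes.
- **Vials:** white vial at (342,321), black vial at (333,394).
- **Holders:** orange at (508,304), grey at (561,385).
- **Guard:** trim from (422,268) to (424,447).

The side view agrees.

```bash
python3 - <<'E'
from h import *
t=cv2.imread('pics/top1.png'); s=cv2.imread('pics/side1.png')
a=cv2.resize(t[150:350,150:430],None,fx=2.85,fy=2.85,interpolation=cv2.INTER_CUBIC)
b=cv2.resize(s[215:305,270:400],None,fx=5,fy=5,interpolation=cv2.INTER_CUBIC)
cv2.imwrite('pics/c1.png',a); cv2.imwrite('pics/c2.png',b)
p=ctrl.camera_params('top')
for n,u,v,z in [('wcap',342,319,.056),('bcap',333,393,.056),('dot',249,375,.082),('orange',508,304,.024),('grey',561,385,.024),('gA',422,268,.09),('gB',424,447,.09),('foot1a',405,293,0),('foot1b',437,293,0),('foot2',408,428,0),('foot2b',440,429,0),('pink',282,339,.082),('beaker',433,228,.05)]:
    print(n,world(p,u*.7,v*.7,z).round(4))
E
```

```text
wcap [0.5806 0.1636 0.056 ]
bcap [0.4385 0.1822 0.056 ]
dot [0.4749 0.337  0.082 ]
orange [ 0.6067 -0.1647  0.024 ]
grey [ 0.4439 -0.2585  0.024 ]
gA [0.6696 0.0061 0.09  ]
gB [0.3352 0.0133 0.09  ]
foot1a [0.6396 0.0396 0.    ]
foot1b [ 0.6377 -0.0256  0.    ]
foot2 [0.3688 0.0412 0.    ]
foot2b [ 0.3653 -0.0216  0.    ]
pink [0.5413 0.2753 0.082 ]
beaker [ 0.7603 -0.0197  0.05  ]
```

View pics/c1.png

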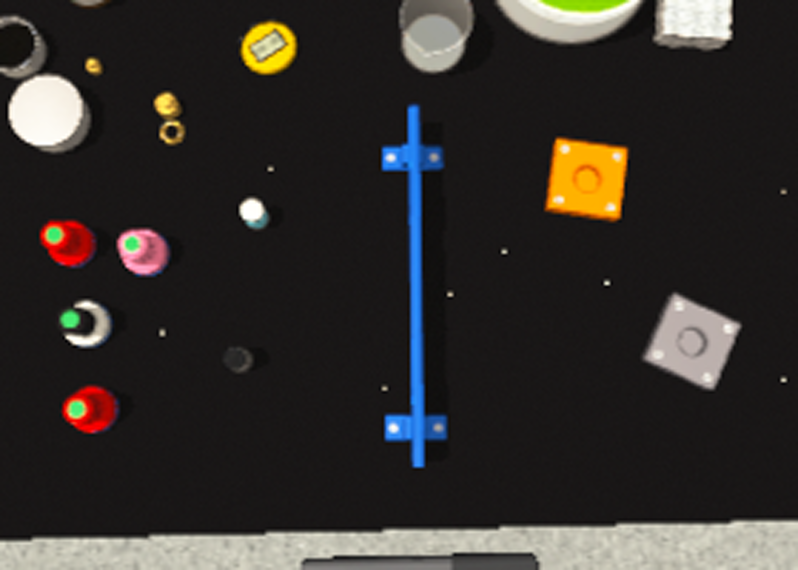

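The crop confirms the choice. The white-capped vial is at crop (253,210), and the reader with black grip, white head and green dot is at (70,320). Moving over the vial now.

>>> step_arm:
  rows:
    - [[1,3.4,-4.05,0,0,0,0],[1,3.4,-4.05,0,0,0,0],[1,3.4,-4.05,0,0,0,0],[1,3.4,-4.05,0,0,0,0],[1,3.4,-4.05,0,0,0,0],[1,3.4,-4.05,0,0,0,0],[1,3.4,-4.05,0,0,0,0],[1,3.4,-4.05,-1,0,0,0],[1,3.4,-4.05,-1,0,0,0],[1,3.4,-4.05,-1,0,0,0],[1,3.4,-4.05,-1,0,0,0],[1,3.6,-4.3,0,0,0,0]]

```text
clock: 1.65
tool_pos: [0.5805, 0.1631, 0.1559]
orientation: [-89.9, -0.1, 165.4]
force: [1.4, -0.2, 1.2]
opening: 0.0878
```

>>> step_arm:
  rows:
    - [[1,0,0,0,0,0,0],[1,0,0,0,0,0,0],[1,0,0,0,0,0,0]]

```text
clock: 2.02
tool_pos: [0.5796, 0.1655, 0.1571]
orientation: [-90.0, -0.0, 165.5]
force: [0.1, -0.1, 0.6]
opening: 0.0875
```

```bash
python3 - <<'E'
from h import *
o=ctrl.get_obs(); print({k:o[k] for k in('clock','tool_pos','orientation','force')})
p,im=snap('wrist','w2.png')
for z in(.056,.001): print(pix(p,[.5806,.1636,z],True))
print(pix(p,o['tool_pos'],True))
cv2.imwrite('pics/w2b.png',cv2.resize(im,(800,600),interpolation=cv2.INTER_CUBIC))
E
```

```text
{'clock': 2.025, 'tool_pos': array([0.57961675, 0.16549328, 0.15705606]), 'orientation': array([-9.00114629e+01, -5.29331985e-04,  1.65466074e+02]), 'force': array([ 0.14367896, -0.05659397,  0.59557963])}
[278.03668916 195.19232685]
[277.77493449 182.53527244]
[276.29160943 238.01218712]
```

View pics/w2b.png

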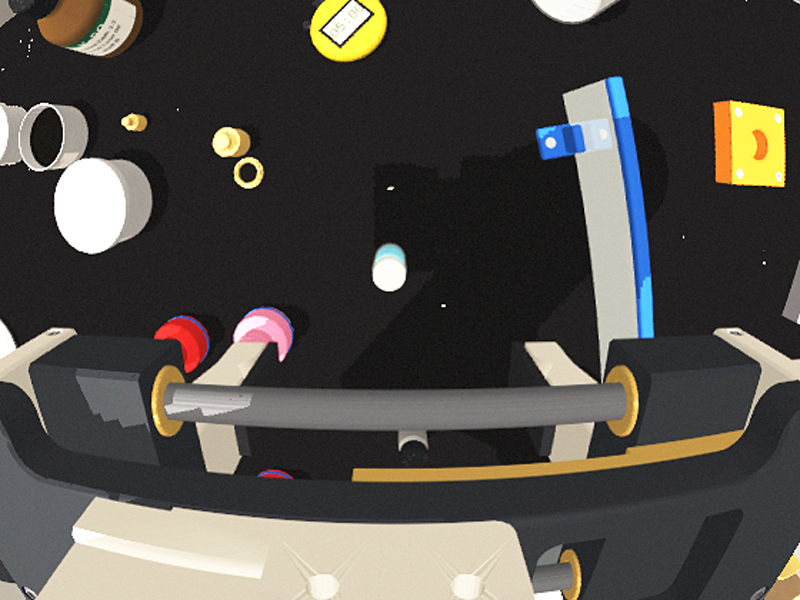

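The wrist view shows the cap at (389,275), i.e. native (272,192.5). The guard and orange holder are on the right.

```bash
python3 - <<'E'
from h import *
p=ctrl.camera_params('wrist'); im=cv2.imread('pics/w2.png')
r=im[170:215,250:295]; m=(r.min(2)>150).astype('uint8')
n,l,s,c=cv2.connectedComponentsWithStats(m); i=1+s[1:,4].argmax(); print(s[i]+[250,170,0,0,0],c[i]+[250,170])
x,y,w,h,_=s[i]; v=170+y+h-w/2*.97; u=250+x+w/2-.5
print(u,v,world(p,u,v,.056,True))
# top-view white cap blob and reader dot blob, orange block
P=ctrl.camera_params('top'); t=cv2.imread('pics/top1.png'); hsv=cv2.cvtColor(t,cv2.COLOR_BGR2HSV)
m=cv2.inRange(hsv,(8,150,120),(22,255,255)); m[:,:330]=0;m[:,380:]=0;m[:190]=0;m[235:]=0
print('orange',world(P,*cv2.minAreaRect(cv2.findNonZero(m))[0],.024),cv2.minAreaRect(cv2.findNonZero(m)))
m=cv2.inRange(hsv,(45,100,80),(80,255,255)); m[:250]=0;m[275:]=0;m[:,:165]=0;m[:,190:]=0
c=cv2.findNonZero(m).reshape(-1,2).mean(0);print('dot',c,world(P,*c,.082))
m=(t[215:240,228:250].min(2)>150);ys,xs=np.nonzero(m);print('cap',xs.mean()+228,ys.mean()+215,len(xs),world(P,xs.mean()+228,ys.mean()+215,.055))
E
```

```text
[261 174  23  30 524] [271.73854962 189.73091603]
272.0 192.845 [0.58411417 0.16856182 0.056     ]
orange [ 0.60754627 -0.16461868  0.024     ] ((355.57000732421875, 212.50997924804688), (26.4457950592041, 26.02153205871582), 8.13010311126709)
dot [174.08108108 261.54054054] [0.47750517 0.33767351 0.082     ]
cap 237.84615384615384 223.48076923076923 52 [0.58037283 0.16797534 0.055     ]
```

>>> step_arm:
  rows:
    - [[1,0.35,0.3,0,0,0,0],[1,0,0,-2,0,0,0],[1,0,0,-2.4,0,0,0],[1,0,0,-2.4,0,0,0],[1,0,0,-2.4,0,0,0],[1,0,0,-2.2,0,0,0],[1,0,0,-1.3,0,0,0],[1,0,0,-0.6,0,0,0],[1,0,0,0,0,0,0],[1,0,0,0,0,0,0]]

```text
clock: 3.32
tool_pos: [0.5842, 0.168, 0.0248]
orientation: [-90.0, 0.1, 165.4]
force: [-0.2, 0.1, -0.1]
opening: 0.0877
```

```bash
python3 - <<'E'
from h import *
o=ctrl.get_obs(); print({k:o[k] for k in('clock','tool_pos','orientation','force')})
p,im=snap('wrist','w3.png')
print(pix(p,[.583,.1685,.056],True),pix(p,o['tool_pos']*[1,1,0]+[0,0,.056],True))
cv2.imwrite('pics/w3b.png',cv2.resize(im[150:300,170:390],None,fx=3.5,fy=3.5,interpolation=cv2.INTER_CUBIC))
E
```

```text
{'clock': 3.325, 'tool_pos': array([0.58417138, 0.16800688, 0.02475846]), 'orientation': array([-9.00487903e+01,  5.45097804e-02,  1.65413739e+02]), 'force': array([-0.23393393,  0.05021901, -0.09612502])}
[275.90465676 262.03118576] [276.25073451 259.90900316]
```

View pics/w3b.png

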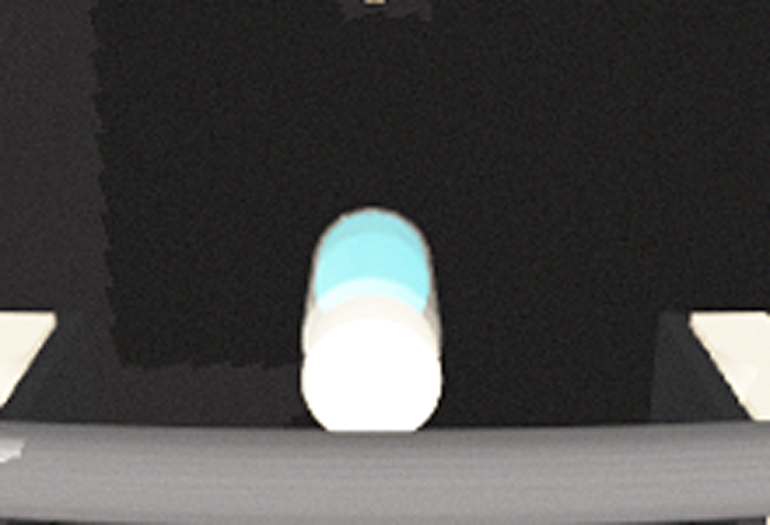

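The cap centre is at crop (371,383), native (276,259.3). The predicted pixel for the tool axis is (276.2,259.9), so the vial is centred. Gripping and lifting.

>>> step_arm:
  rows:
    - [[1,0,0,-0.2,0,0,0],[-1,0,0,0,0,0,0],[-1,0,0,0,0,0,0],[-1,0,0,0,0,0,0],[-1,0,0,0,0,0,0],[-1,0,0,0,0,0,0],[-1,0,0,0,0,0,0],[-1,0,0,0,0,0,0]]

```text
clock: 4.38
tool_pos: [0.5836, 0.1677, 0.022]
orientation: [-90.0, -0.0, 165.4]
force: [-0.8, -0.9, 0.5]
opening: 0.0232
```

>>> step_arm:
  rows:
    - [[-1,0,0,1,0,0,0],[-1,0,0,2,0,0,0],[-1,0,0,2.5,0,0,0],[-1,0,0,2.5,0,0,0],[-1,0,0,2.5,0,0,0],[-1,0,0,2,0,0,0],[-1,0,0,1,0,0,0],[-1,0,0,0,0,0,0],[-1,0,0,0,0,0,0]]

```text
clock: 5.5
tool_pos: [0.5831, 0.1675, 0.1561]
orientation: [-90.0, -0.1, 165.4]
force: [-1.0, -0.2, -0.7]
opening: 0.019
```

Opening dropped from 23 to 19 mm, so I need to look.

```bash
python3 - <<'E'
from h import *
o=ctrl.get_obs(); print({k:o[k] for k in('clock','tool_pos','opening','force')})
p,im=snap('wrist','w4.png')
q,s=snap('side','s4.png')
a=cv2.resize(im[150:330,150:410],(520,360),interpolation=cv2.INTER_CUBIC)
c=pix(q,o['tool_pos']);print(c,pix(q,[.583,.168,0]))
u,v=c.astype(int);b=cv2.resize(s[max(0,v-60):v+60,u-40:u+40],(240,360),interpolation=cv2.INTER_CUBIC)
cv2.imwrite('pics/c4.png',np.hstack([a,b]))
E
```

```text
{'clock': 5.5, 'tool_pos': array([0.5831207 , 0.167466  , 0.15608649]), 'opening': 0.01902368623858069, 'force': array([-0.9501993 , -0.1720035 , -0.65279111])}
[285.40486782 188.33488135] [286.38996526 250.31197519]
```

View pics/c4.png

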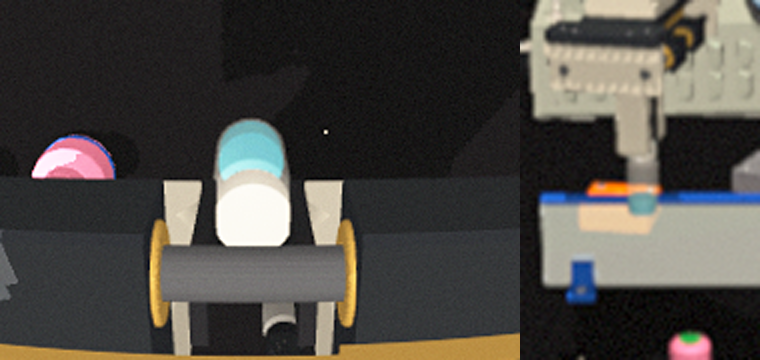

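```bash
python3 - <<'E'
from h import *
o=ctrl.get_obs();p=ctrl.camera_params('wrist');q=ctrl.camera_params('side');T=o['tool_pos']
for f in('w3.png','w4.png'):
    im=cv2.imread('pics/'+f).astype(int)
    g=im[:,235:320].min(2)
    for v in range(240,274,3):
        xs=np.nonzero(g[v]>215)[0]; xs2=np.nonzero(g[v]>150)[0]; print(f[:2],v,(xs.min()+235,xs.max()+235) if len(xs) else None,(xs2.min()+235,xs2.max()+235,len(xs2)) if len(xs2) else None)
s=cv2.imread('pics/s4.png').astype(int)
for v in range(172,206,2): print(v,s[v,278:294].tolist()[6:9])
for z in(.11,.12,.13,.14,.15,.16,.17,.19):
    print(z,pix(q,[T[0],T[1],z]).round(1),pix(p,[T[0],T[1],z],True).round(1),(pix(p,[T[0],T[1]+.0105,z],True)-pix(p,[T[0],T[1]-.0105,z],True)).round(1))
E
```

```text
w3 240 (np.int64(258), np.int64(290)) (np.int64(258), np.int64(294), 37)
w3 243 (np.int64(258), np.int64(292)) (np.int64(257), np.int64(294), 38)
w3 246 (np.int64(257), np.int64(293)) (np.int64(257), np.int64(294), 38)
w3 249 (np.int64(257), np.int64(294)) (np.int64(257), np.int64(294), 38)
w3 252 (np.int64(258), np.int64(294)) (np.int64(257), np.int64(294), 38)
w3 255 (np.int64(257), np.int64(295)) (np.int64(256), np.int64(295), 40)
w3 258 (np.int64(257), np.int64(295)) (np.int64(256), np.int64(295), 40)
w3 261 (np.int64(257), np.int64(295)) (np.int64(256), np.int64(295), 40)
w3 264 (np.int64(258), np.int64(294)) (np.int64(257), np.int64(294), 38)
w3 267 (np.int64(259), np.int64(292)) (np.int64(259), np.int64(293), 35)
w3 270 (np.int64(262), np.int64(290)) (np.int64(261), np.int64(290), 30)
w3 273 None None
w4 240 None (np.int64(259), np.int64(290), 32)
w4 243 (np.int64(268), np.int64(285)) (np.int64(235), np.int64(319), 66)
w4 246 (np.int64(263), np.int64(289)) (np.int64(235), np.int64(319), 67)
w4 249 (np.int64(260), np.int64(292)) (np.int64(235), np.int64(319), 65)
w4 252 (np.int
[... 1141 characters left out ...]
159, 116], [160, 161, 116], [164, 162, 121]]
196 [[165, 166, 115], [169, 169, 118], [173, 171, 121]]
198 [[162, 162, 114], [167, 168, 120], [167, 166, 120]]
200 [[168, 195, 217], [170, 199, 223], [168, 198, 221]]
202 [[161, 203, 234], [160, 204, 235], [164, 206, 236]]
204 [[160, 202, 233], [161, 203, 235], [161, 204, 234]]
0.11 [285.7 207.3] [276.2 215.1] [-27.    6.7]
0.12 [285.6 203.3] [276.2 219.4] [-28.1   6.9]
0.13 [285.6 199.2] [276.2 224. ] [-29.3   7.2]
0.14 [285.5 195. ] [276.3 229. ] [-30.5   7.4]
0.15 [285.4 190.9] [276.3 234.5] [-31.9   7.7]
0.16 [285.4 186.7] [276.3 240.5] [-33.4   8. ]
0.17 [285.3 182.5] [276.3 247.1] [-35.1   8.3]
0.19 [285.2 173.9] [276.4 262.3] [-38.9   9. ]
```

```bash
python3 - <<'E'
from h import *
o=ctrl.get_obs(); print(o['clock'],o['opening'],o['tool_pos'],o['force'])
p,im=snap('wrist','w5.png'); q,s=snap('side','s5.png')
d=cv2.absdiff(im,cv2.imread('pics/w4.png')); print(d.max(),d[200:280,230:320].mean())
for v in (236,246,258,266): print(v,im[v,248:304].min(1).tolist())
a=cv2.resize(im[195:280,225:325],(500,425),interpolation=cv2.INTER_CUBIC)
b=cv2.resize(s[155:210,267:304],(286,425),interpolation=cv2.INTER_CUBIC)
cv2.imwrite('pics/c5.png',np.hstack([a,b]))
E
```

```text
5.6 0.01872208032240684 [0.58316122 0.16742494 0.15598203] [0.55060623 0.29593818 0.19990166]
244 2.5972222222222223
236 [27, 32, 29, 30, 27, 33, 29, 25, 48, 100, 131, 146, 169, 191, 194, 196, 196, 193, 198, 193, 194, 203, 189, 192, 194, 195, 196, 197, 194, 195, 195, 190, 190, 190, 195, 195, 194, 188, 173, 160, 158, 158, 152, 130, 103, 105, 70, 12, 21, 18, 18, 20, 20, 13, 24, 24]
246 [181, 172, 108, 28, 34, 38, 29, 34, 32, 40, 118, 190, 190, 190, 202, 224, 240, 245, 247, 244, 245, 246, 245, 246, 245, 245, 245, 245, 246, 245, 245, 245, 244, 246, 244, 244, 243, 245, 245, 245, 243, 234, 211, 190, 195, 183, 120, 39, 30, 33, 33, 27, 36, 26, 75, 157]
258 [59, 26, 32, 33, 33, 38, 34, 31, 21, 69, 192, 251, 244, 244, 242, 244, 244, 244, 243, 243, 243, 245, 244, 244, 244, 242, 244, 244, 244, 245, 244, 244, 244, 245, 243, 244, 243, 244, 243, 244, 244, 243, 244, 243, 245, 249, 210, 90, 17, 30, 35, 33, 31, 26, 35, 26]
266 [32, 32, 33, 33, 38, 38, 35, 28, 31, 29, 142, 255, 248, 244, 243, 244, 243, 243, 245, 243, 243, 243, 243, 243, 242, 244, 244, 243, 243, 243, 243, 243, 243, 243, 243, 242, 242, 243, 243, 241, 244, 244, 241, 242, 244, 252, 173, 38, 25, 32, 32, 34, 39, 36, 38, 31]
```

View pics/c5.png

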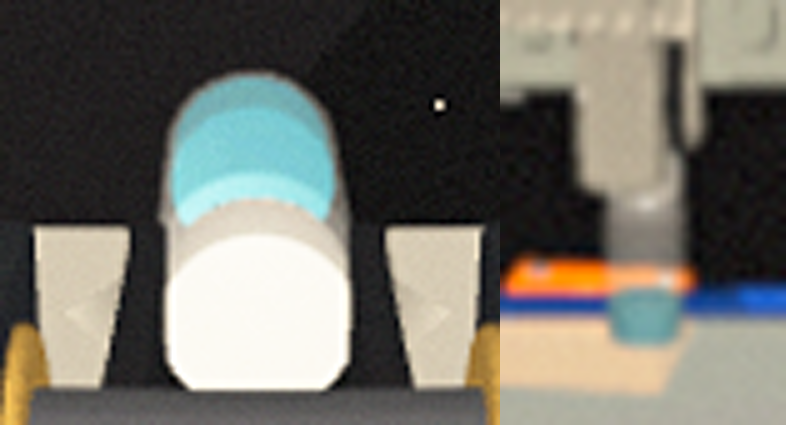

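The vial is firmly held and upright. Its bottom edge is at wrist row 209.4, against 209.1 before gripping, so it has not slipped; the pads just clip the cap edges. Crossing the guard.

>>> step_arm:
  rows:
    - [[-1,0.1,-1.5,0,0,0,0],[-1,0.2,-3,0,0,0,0],[-1,0.3,-4,0,0,0,0],[-1,0.3,-4,0,0,0,0],[-1,0.3,-4,0,0,0,0],[-1,0.3,-4,0,0,0,0],[-1,0.3,-4,0,0,0,0],[-1,0.3,-4,0,0,0,0],[-1,0.2,-3,0,0,0,0],[-1,0.1,-1.7,0,0,0,0],[-1,0,0,0,0,0,0],[-1,0,0,0,0,0,0]]

```text
clock: 7.2
tool_pos: [0.6075, -0.1639, 0.1569]
orientation: [-90.0, -0.0, 165.4]
force: [0.5, 0.5, 0.4]
opening: 0.0189
```

```bash
python3 - <<'E'
from h import *
o=ctrl.get_obs(); print(o['clock'],o['opening'],o['tool_pos'],o['orientation'],o['force'])
p,im=snap('wrist','w6.png'); T=o['tool_pos']
print(pix(p,[.6075,-.1646,.024],True),[pix(p,[T[0],T[1],z],True).round(1).tolist() for z in (.134,.19)])
cv2.imwrite('pics/c6.png',cv2.resize(im[100:280,160:400],(800,600),interpolation=cv2.INTER_CUBIC))
E
```

```text
7.2 0.018855569421516748 [ 0.60752438 -0.16394096  0.15689374] [-9.00046570e+01 -9.86440482e-03  1.65410271e+02] [0.49034272 0.53400032 0.36361272]
[276.92012278 188.5920548 ] [[276.3, 225.6], [276.3, 261.5]]
```

View pics/c6.png

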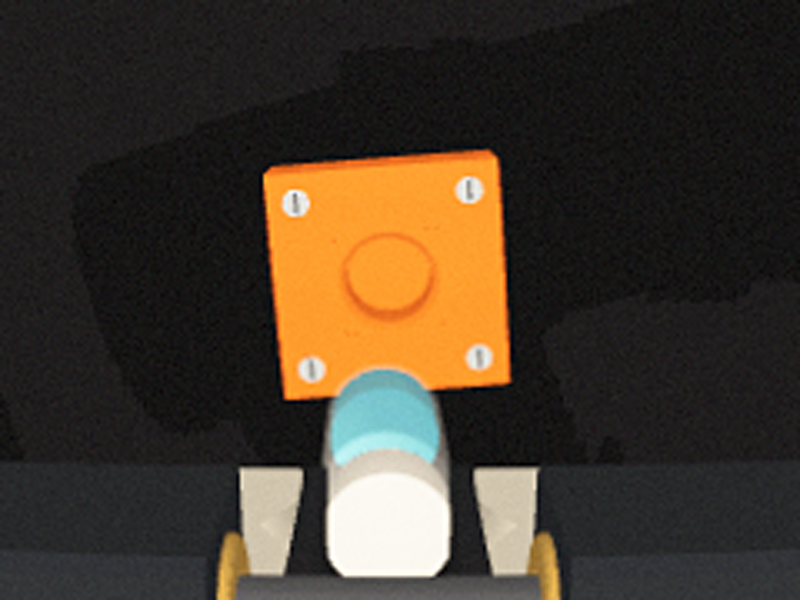

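The bore mouth is at crop (389,276) and the screw centroid at (388.5,280), i.e. native (276.6,183.5). Converting to world.

```bash
python3 - <<'E'
from h import *
p=ctrl.camera_params('wrist'); o=ctrl.get_obs(); print(o['tool_pos'])
im=cv2.imread('pics/w6.png'); hsv=cv2.cvtColor(im,cv2.COLOR_BGR2HSV)
# four screws: bright low-saturation blobs on the block top
c=[]
for u,v in [(295,203),(469,190),(311,370),(479,357)]:
    x0,y0=int(160+u*.3-8),int(100+v*.3-8); ys,xs=np.nonzero(hsv[y0:y0+16,x0:x0+16,1]<110)
    c.append(world(p,xs.mean()+x0,ys.mean()+y0,.024,True)); print(len(xs),c[-1].round(4))
print('screws',np.mean(c,0)); print('mouth',world(p,276.7,182.8,.024,True))
# held vial axis from far bottom edge pixel
u,v=160+384*.3,100+368*.3
for z in(.130,.134): print('bottom far edge',world(p,u,v,z,True)-[.0115,0,0]-np.r_[o['tool_pos'][:2],0])
E
```

```text
[ 0.60757714 -0.16368968  0.15693728]
55 [ 0.6426 -0.1439  0.024 ]
54 [ 0.6334 -0.195   0.024 ]
49 [ 0.5914 -0.1347  0.024 ]
51 [ 0.5822 -0.1858  0.024 ]
screws [ 0.61239117 -0.16486238  0.024     ]
mouth [ 0.61344422 -0.16560674  0.024     ]
bottom far edge [-0.00196283 -0.0016676   0.13      ]
bottom far edge [-0.00077816 -0.00198841  0.134     ]
```

>>> step_arm:
  rows:
    - [[-1,0.5,-0.2,0,0,0,0],[-1,0,0,-1.5,0,0,0],[-1,0,0,-2,0,0,0],[-1,0,0,-2,0,0,0],[-1,0,0,-2,0,0,0],[-1,0,0,-1.5,0,0,0],[-1,0,0,-0.8,0,0,0],[-1,0,0,-0.4,0,0,0],[-1,0,0,0,0,0,0],[-1,0,0,0,0,0,0]]

```text
clock: 8.5
tool_pos: [0.6131, -0.1664, 0.0556]
orientation: [-90.0, 0.1, 165.4]
force: [-0.6, -0.2, -0.1]
opening: 0.0189
```

```bash
python3 - <<'E'
from h import *
o=ctrl.get_obs(); print(o['clock'],o['opening'],o['tool_pos'],o['orientation'],o['force'])
p,im=snap('wrist','w7.png'); T=o['tool_pos']
im2=cv2.resize(im[130:290,180:380],(800,640),interpolation=cv2.INTER_CUBIC)[:600]
for u,v in [pix(p,[.6127+.01325*np.cos(a),-.165+.01325*np.sin(a),.024],True) for a in np.linspace(0,6.28,12)]: print(((u-180)*4).round(),((v-130)*4).round(),end='; ')
cv2.imwrite('pics/c7.png',im2)
E
```

```text
8.5 0.018874963057078347 [ 0.61308737 -0.16635344  0.05560683] [-9.00117251e+01  5.99701932e-02  1.65404673e+02] [-0.6328657  -0.24764189 -0.14069461]
359.0 300.0; 323.0 321.0; 305.0 357.0; 310.0 396.0; 337.0 427.0; 376.0 439.0; 416.0 429.0; 444.0 401.0; 452.0 362.0; 437.0 325.0; 402.0 302.0; 359.0 300.0;
```

View pics/c7.png

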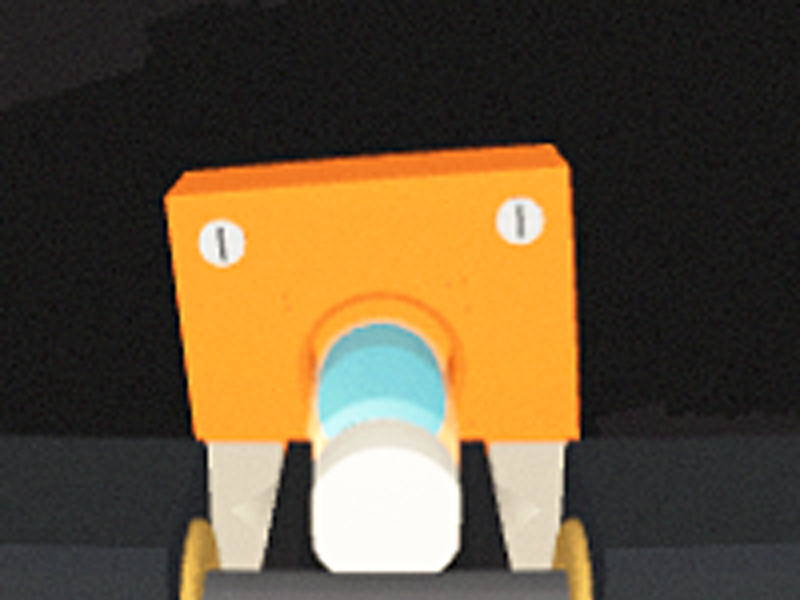

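The vial bottom is at crop x 381 and the bore mouth at x 382, so they are aligned. Lowering slowly.

>>> step_arm:
  rows:
    - [[-1,-0.05,0.05,-0.5,0,0,0],[-1,0,0,-0.5,0,0,0],[-1,0,0,-0.4,0,0,0],[-1,0,0,-0.3,0,0,0],[-1,0,0,-0.3,0,0,0],[-1,0,0,-0.3,0,0,0],[-1,0,0,0,0,0,0]]

```text
clock: 9.43
tool_pos: [0.612, -0.1658, 0.0317]
orientation: [-90.0, -0.0, 165.4]
force: [-0.1, 1.0, 0.1]
opening: 0.0189
```

>>> step_arm:
  rows:
    - [[-1,0,0,-0.2,0,0,0],[-1,0,0,-0.1,0,0,0],[-1,0,0,0,0,0,0]]

```text
clock: 9.8
tool_pos: [0.6122, -0.1658, 0.0289]
orientation: [-90.0, 0.0, 165.4]
force: [-0.6, -0.9, 0.1]
opening: 0.0189
```

>>> step_arm:
  rows:
    - [[-1,0,0,-0.1,0,0,0],[-1,0,0,-0.05,0,0,0],[-1,0,0,0,0,0,0]]

```text
clock: 10.18
tool_pos: [0.6131, -0.166, 0.0286]
orientation: [-90.0, 0.1, 165.4]
force: [-1.2, 0.1, 6.4]
opening: 0.019
```

Contact at 6.4 N at the expected seat height. Releasing and retreating straight up.

>>> step_arm:
  rows:
    - [[-1,0,0,0.05,0,0,0],[0,0,0,0,0,0,0],[1,0,0,0,0,0,0],[1,0,0,0,0,0,0],[1,0,0,0,0,0,0],[1,0,0,0,0,0,0],[1,0,0,0,0,0,0]]

```text
clock: 11.05
tool_pos: [0.6121, -0.1658, 0.0279]
orientation: [-90.0, -0.0, 165.4]
force: [0.7, 0.3, -0.6]
opening: 0.0732
```

>>> step_arm:
  rows:
    - [[1,0,0,1,0,0,0],[1,0,0,2,0,0,0],[1,0,0,3,0,0,0],[1,0,0,3,0,0,0],[1,0,0,3,0,0,0],[1,0,0,1,0,0,0],[1,0,0,0,0,0,0],[1,0,0,0,0,0,0],[1,0,0,0,0,0,0]]

```text
clock: 12.18
tool_pos: [0.6115, -0.1658, 0.1568]
orientation: [-90.0, -0.1, 165.4]
force: [0.2, -1.1, 0.9]
opening: 0.0877
```

```bash
python3 - <<'E'
from h import *
o=ctrl.get_obs(); print(o['clock'],o['opening'],o['tool_pos'],o['orientation'],o['force'])
p,im=snap('wrist','w8.png')
for z in(.062,.024): print(z,[((a-[180,110])*4).round().tolist() for a in (pix(p,[.6125,-.1655,z],True),pix(p,[.6125,-.1655+.0105,z],True),pix(p,[.6125,-.1655-.0105,z],True))])
cv2.imwrite('pics/c8.png',cv2.resize(im[110:260,180:380],(800,600),interpolation=cv2.INTER_CUBIC))
E
```

```text
12.175 0.08772419777050858 [ 0.61152839 -0.1657735   0.15675183] [-8.99759114e+01 -1.11858819e-01  1.65397260e+02] [ 0.2313846  -1.06991722  0.92160645]
0.062 [[383.0, 349.0], [337.0, 361.0], [428.0, 338.0]]
0.024 [[383.0, 311.0], [343.0, 321.0], [423.0, 301.0]]
```

View pics/c8.png

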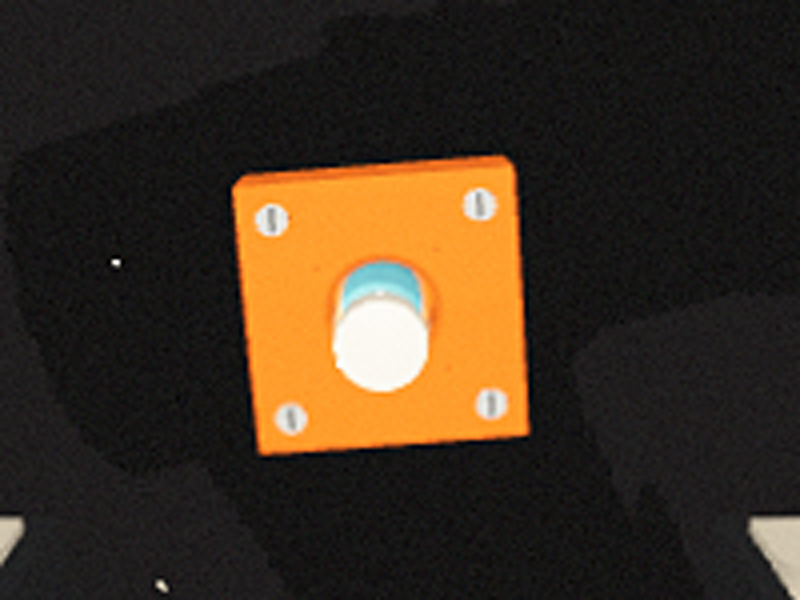

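The vial stands seated in the bore: cap at crop (381,344), width 94 px, which matches a cap top at z=62 mm. Going back for the reader.

>>> step_arm:
  rows:
    - [[1,-0.5,2,0.5,0,0,0],[1,-1.2,4.5,0.5,0,0,0],[1,-1.3,5,0,0,0,0],[1,-1.3,5,0,0,0,0],[1,-1.3,5,0,0,0,0],[1,-1.3,5,0,0,0,0],[1,-1.3,5,0,0,0,0],[1,-1.3,5,0,0,0,0],[1,-1.3,5,0,0,0,0],[1,-1.2,5,0,0,0,0],[1,-1,3.9,0,0,0,0],[1,0,0,0,0,0,0]]

```text
clock: 13.72
tool_pos: [0.4806, 0.3411, 0.1678]
orientation: [-90.0, -0.0, 165.6]
force: [-1.3, -0.1, 0.1]
opening: 0.0872
```

>>> step_arm:
  rows:
    - [[1,0,0,0,0,0,0],[1,0,0,0,0,0,0]]

```text
clock: 13.98
tool_pos: [0.4821, 0.3375, 0.1681]
orientation: [-90.0, -0.0, 165.4]
force: [0.2, -0.4, 1.4]
opening: 0.0874
```

```bash
cat > capw.py <<'E'
E
python3 - <<'E'
from h import *
o=ctrl.get_obs(); print(o['clock'],o['opening'],o['tool_pos'],o['orientation'],o['force'])
p,im=snap('wrist','w9.png')
print(pix(p,[.481,.338,.082],True))
hsv=cv2.cvtColor(im,cv2.COLOR_BGR2HSV); m=cv2.inRange(hsv,(45,100,80),(80,255,255))
n,l,s,c=cv2.connectedComponentsWithStats(m)
for i in range(1,n):
    if s[i,4]>15: print(s[i],c[i].round(1),world(p,*c[i],.082,True).round(4), im[min(419,int(c[i][1])-14),int(c[i][0])])
P=ctrl.camera_params('top')
for u,v in((54,235),(77,409),(132,243)): print('lookalike',world(P,150+u/2.85,150+v/2.85,.082).round(3))
cv2.imwrite('pics/c9.png',cv2.resize(im,(800,600),interpolation=cv2.INTER_CUBIC))
E
```

```text
13.975 0.08740449979543458 [0.4820834  0.33748611 0.16809165] [-8.99974243e+01 -8.60494537e-04  1.65363330e+02] [ 0.19997698 -0.42667713  1.41538806]
[276.03697757 202.34680814]
[314 100  17  17 234] [322.1 107.7] [0.5506 0.2803 0.082 ] [239 214 255]
[224 109  18  18 227] [232.6 117.3] [0.5615 0.3546 0.082 ] [ 41  47 254]
[267 194  19  18 268] [276.1 202.4] [0.4809 0.3379 0.082 ] [33 34 34]
lookalike [0.557 0.353 0.082]
lookalike [0.393 0.329 0.082]
lookalike [0.547 0.278 0.082]
```

View pics/c9.png

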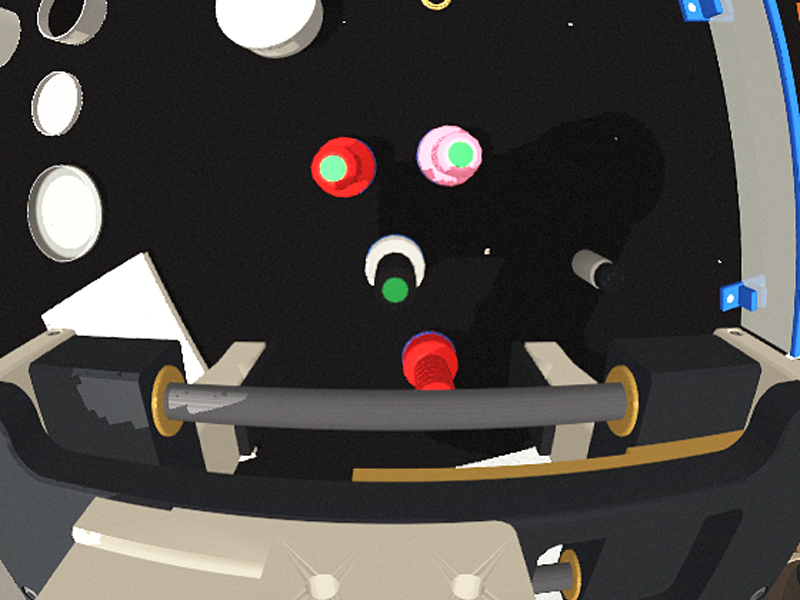

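The reader with black grip, white head and green dot is at (395,289), i.e. (0.481,0.338), directly under the tool. The red and pink look-alikes are clear of the jaw line. Descending and gripping.

>>> step_arm:
  rows:
    - [[1,-0.1,0,-1.5,0,0,0],[1,0,0,-2.5,0,0,0],[1,0,0,-2.5,0,0,0],[1,0,0,-2.5,0,0,0],[1,0,0,-2,0,0,0],[1,0,0,-1.2,0,0,0],[1,0,0,-0.8,0,0,0],[1,0,0,0,0,0,0],[1,0,0,0,0,0,0]]

```text
clock: 15.15
tool_pos: [0.4815, 0.3385, 0.0386]
orientation: [-90.1, 0.0, 165.4]
force: [0.5, -0.2, -0.8]
opening: 0.0877
```

>>> step_arm:
  rows:
    - [[-1,0,0,0,0,0,0],[-1,0,0,0,0,0,0],[-1,0,0,0,0,0,0],[-1,0,0,0,0,0,0],[-1,0,0,0,0,0,0],[-1,0,0,0,0,0,0],[-1,0,0,0,0,0,0],[-1,0,0,0,0,0,0],[-1,0,0,0,0,0,0]]

```text
clock: 16.27
tool_pos: [0.4811, 0.3381, 0.0379]
orientation: [-90.0, -0.0, 165.4]
force: [-0.8, -0.4, 0.1]
opening: 0.027
```

>>> step_arm:
  rows:
    - [[-1,0,0,0.7,0,0,0],[-1,0,0,1.5,0,0,0],[-1,0,0,2,0,0,0],[-1,0,0,2.5,0,0,0],[-1,0,0,2.5,0,0,0],[-1,0,0,2,0,0,0],[-1,0,0,1.5,0,0,0],[-1,0,0,0.5,0,0,0],[-1,0,0,0,0,0,0],[-1,0,0,0,0,0,0]]

```text
clock: 17.52
tool_pos: [0.4808, 0.3378, 0.1691]
orientation: [-89.9, -0.0, 165.4]
force: [1.4, -0.6, -1.8]
opening: 0.0265
```

```bash
python3 - <<'E'
from h import *
o=ctrl.get_obs(); print(o['clock'],o['opening'],o['tool_pos'],o['orientation'],o['force'],o['moment'])
q,s=snap('side','s10.png'); p,im=snap('wrist','w10.png'); T=o['tool_pos']
# white head rows in the side view below the tool
for z in (0,.024): print('pred z',z,pix(q,[T[0],T[1],T[2]-.0379+z]).round(1))
u0=int(round(pix(q,T)[0]))
ul=[int(x) for x in s[:,u0].min(1)]; v=int(pix(q,T)[1]); print('col',u0,v,ul[v-5:v+50])
hsv=cv2.cvtColor(im,cv2.COLOR_BGR2HSV); m=cv2.inRange(hsv,(45,80,60),(80,255,255))
n,l,st,c=cv2.connectedComponentsWithStats(m); print([(st[i].tolist(),c[i].round(1)) for i in range(1,n) if st[i,4]>15]); print(pix(p,[T[0],T[1],T[2]-.0379+.082],True))
E
```

```text
17.525 0.026545329396877097 [0.48075546 0.33784725 0.16908528] [-8.99292491e+01 -4.31430238e-02  1.65398034e+02] [ 1.42711622 -0.57709364 -1.77580978] [-0.01251593 -0.02972386 -0.04560232]
pred z 0 [338.1 230.2]
pred z 0.024 [338.5 218.7]
col 339 211 [26, 32, 28, 27, 27, 32, 23, 30, 29, 25, 24, 21, 47, 111, 163, 171, 173, 175, 177, 175, 171, 172, 173, 176, 174, 172, 167, 100, 130, 151, 81, 22, 18, 12, 18, 18, 26, 17, 16, 5, 14, 8, 9, 11, 13, 13, 0, 12, 14, 0, 8, 13, 14, 1, 9]
[([313, 98, 18, 18, 250], array([321.7, 106.1])), ([224, 107, 18, 18, 247], array([232.7, 115.7])), ([261, 258, 32, 15, 389], array([276.1, 266. ]))]
[276.38545969 271.38839305]
```

>>> step_arm:
  rows:
    - [[-1,0.4,-1.5,0,0,0,0],[-1,0.9,-3.5,0,0,0,0],[-1,1.2,-4.6,0,0,0,0],[-1,1.2,-4.6,0,0,0,0],[-1,1.2,-4.6,0,0,0,0],[-1,1.2,-4.6,0,0,0,0],[-1,1.2,-4.6,0,0,0,0],[-1,1.2,-4.6,0,0,0,0],[-1,1.2,-4.6,0,0,0,0],[-1,1.2,-4.6,0,0,0,0],[-1,1.1,-4,0,0,0,0],[-1,0.7,-2.6,0,0,0,0]]

```text
clock: 19.12
tool_pos: [0.6077, -0.1485, 0.1695]
orientation: [-90.0, -0.0, 165.3]
force: [0.8, 0.5, -1.6]
opening: 0.0267
```

>>> step_arm:
  rows:
    - [[-1,0.5,-1.9,0,0,0,0],[-1,0,0,0,0,0,0],[-1,0,0,0,0,0,0],[-1,0,0,0,0,0,0]]

```text
clock: 19.62
tool_pos: [0.6131, -0.164, 0.1701]
orientation: [-90.0, 0.0, 165.5]
force: [-0.5, 0.2, -1.7]
opening: 0.0266
```

>>> step_arm:
  rows:
    - [[-1,0,-0.15,-1,0,0,0],[-1,0,0,-1.2,0,0,0],[-1,0,0,-1.2,0,0,0],[-1,0,0,-1,0,0,0],[-1,0,0,-0.6,0,0,0],[-1,0,0,-0.3,0,0,0],[-1,0,0,0,0,0,0],[-1,0,0,0,0,0,0],[-1,0,0,0,0,0,0]]

```text
clock: 20.75
tool_pos: [0.6133, -0.1663, 0.1173]
orientation: [-90.0, 0.0, 165.4]
force: [0.3, 0.2, -1.3]
opening: 0.0267
```

```bash
python3 - <<'E'
from h import *
o=ctrl.get_obs(); print(o['clock'],o['opening'],o['tool_pos'],o['orientation'],o['force'])
T=o['tool_pos']
p,im=snap('wrist','w11.png'); q,s=snap('side','s11.png')
f=lambda q,z,fi,y=0,dx=0:pix(q,[.613+dx,-.1655+y,z],fi).round(1)
print('wrist face near edge',pix(p,[T[0]+.0213,T[1]-.0055,T[2]-.0379],True),'cap near',f(p,.062,True,-.0026,.0102))
print('side cap',f(q,.062,False),'face',f(q,T[2]-.0379,False),'trim',pix(q,[.613,.008,.09]),pix(q,[.613,.008,.08]))
a=cv2.resize(im[130:290,180:380],(500,400),interpolation=cv2.INTER_CUBIC)
u,v=f(q,.062,False).astype(int); b=cv2.resize(s[v-40:v+40,u-30:u+30],(300,400),interpolation=cv2.INTER_CUBIC); print('side crop origin',u-30,v-40)
cv2.imwrite('pics/c11.png',np.hstack([a,b]))
E
```

```text
20.75 0.0266615812553609 [ 0.61334321 -0.16634849  0.11733684] [-9.00088227e+01  3.52124214e-02  1.65401025e+02] [ 0.25127396  0.20811231 -1.25648286]
wrist face near edge [276.27778951 189.26446358] cap near [275.3 199.2]
side cap [277.3 180.6] face [277.1 175.1] trim [275.14564134 191.68269848] [275.23239173 195.24070755]
side crop origin 247 140
```

View pics/c11.png

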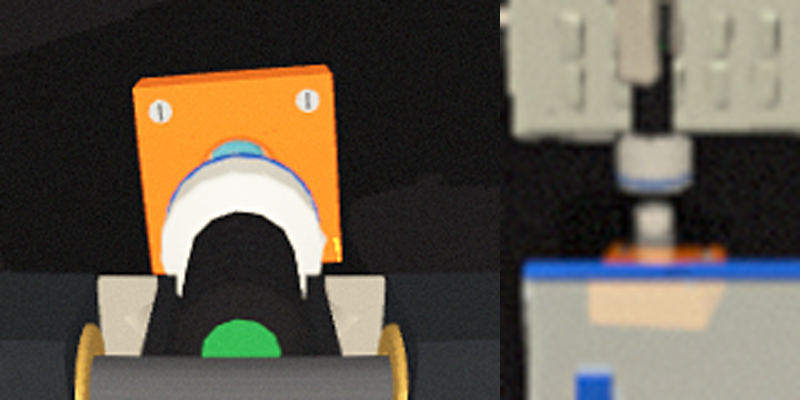

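The side view shows the head centred over the vial (both at crop x 655) with clear air between head bottom (y 190) and cap (y 201). Checking the gap numerically.

```bash
python3 - <<'E'
from h import *
q=ctrl.camera_params('side'); o=ctrl.get_obs(); T=o['tool_pos']; s=cv2.imread('pics/s11.png').astype(int); s1=cv2.imread('pics/s10.png').astype(int)
T0=np.array([.48076,.33785,.16909])
print('s10 front edge pred',pix(q,T0+[0,.022,-.0379]),'; obs ~236.3')
print('s11 front edge pred',pix(q,T+[0,.022,-.0379]))
print('cap rear/front/flank-bottom pred',[pix(q,[.613,-.1655+d,z])[1].round(2) for d,z in((-.0105,.062),(.0105,.062),(.0105,.051))])
for v in range(164,196): print(v,s[v,277:280].mean(0).round().tolist(),end=' ')
for v in(172,184): print('\nrow',v,s[v,264:292].min(1).tolist())
# wrist: reader sides and vial
E
```

```text
s10 front edge pred [339.25124497 235.17809091] ; obs ~236.3
s11 front edge pred [276.85167569 177.34713468]
cap rear/front/flank-bottom pred [np.float64(179.5), np.float64(181.73), np.float64(185.21)]
164 [25.0, 24.0, 28.0] 165 [23.0, 23.0, 24.0] 166 [42.0, 45.0, 49.0] 167 [106.0, 115.0, 119.0] 168 [159.0, 175.0, 182.0] 169 [172.0, 187.0, 195.0] 170 [173.0, 190.0, 197.0] 171 [173.0, 189.0, 197.0] 172 [175.0, 192.0, 198.0] 173 [174.0, 191.0, 200.0] 174 [174.0, 191.0, 198.0] 175 [172.0, 175.0, 177.0] 176 [163.0, 140.0, 126.0] 177 [145.0, 122.0, 108.0] 178 [91.0, 87.0, 85.0] 179 [37.0, 42.0, 43.0] 180 [72.0, 79.0, 77.0] 181 [126.0, 139.0, 142.0] 182 [160.0, 176.0, 185.0] 183 [176.0, 195.0, 206.0] 184 [174.0, 191.0, 202.0] 185 [168.0, 185.0, 196.0] 186 [154.0, 169.0, 177.0] 187 [133.0, 143.0, 149.0] 188 [116.0, 126.0, 135.0] 189 [110.0, 135.0, 167.0] 190 [109.0, 157.0, 216.0] 191 [117.0, 161.0, 227.0] 192 [162.0, 150.0, 199.0] 193 [208.0, 114.0, 98.0] 194 [199.0, 95.0, 31.0] 195 [171.0, 109.0, 90.0] 
row 172 [18, 16, 16, 18, 14, 36, 89, 143, 156, 162, 168, 170, 172, 175, 176, 175, 172, 170, 163, 154, 134, 66, 13, 12, 13, 9, 15, 18]

row 184 [16, 6, 17, 4, 3, 18, 10, 0, 2, 31, 97, 152, 175, 175, 175, 171, 146, 78, 18, 4, 14, 3, 6, 0, 10, 4, 20, 9]
```

The offset between predicted and observed edges is the same for the head and the cap (+1.1 px). So the modelled gap holds at about 17 mm. Final trim: 2 mm down and 0.5 mm in y, then hold still.

>>> step_arm:
  rows:
    - [[-1,0,0.05,-0.1,0,0,0],[-1,0,0,-0.1,0,0,0],[-1,0,0,0,0,0,0],[-1,0,0,0,0,0,0],[-1,0,0,0,0,0,0],[-1,0,0,0,0,0,0],[-1,0,0,0,0,0,0],[-1,0,0,0,0,0,0]]

```text
clock: 21.85
tool_pos: [0.6131, -0.1658, 0.115]
orientation: [-90.0, -0.0, 165.4]
force: [0.2, 0.5, -1.0]
opening: 0.0268
```

>>> step_arm:
  rows:
    - [[-1,0,0,0,0,0,0],[-1,0,0,0,0,0,0],[-1,0,0,0,0,0,0],[-1,0,0,0,0,0,0]]

```text
clock: 22.35
tool_pos: [0.6131, -0.1658, 0.1149]
orientation: [-90.0, -0.0, 165.4]
force: [-0.3, 0.6, -1.4]
opening: 0.0266
```

```bash
python3 - <<'E'
from h import *
o=ctrl.get_obs(); print(o['clock'],o['tool_pos'],abs(o['qvel']).max(),o['force'])
ctrl.close_job()
E
```

```text
22.35 [ 0.61313938 -0.16581644  0.11494512] 0.08270084112484437 [-0.33767624  0.57544143 -1.40001699]
the job is handed in; nothing more can be done
```

The job was handed in at 22.4 s. The white vial is seated in the orange holder and released. The arm is holding the reader still over its cap.

- **Vial:** It touched bottom at the expected height with about 6 N. A picture after release showed it upright in the bore, with the cap size matching a top 62 mm above the worktop.
- **Reader:** The gap is about 15 mm (15.0 mm from the tool height). It is centred over the cap to about 1 mm and upright. I took no picture after the last small move (2 mm down, 0.5 mm sideways). The side picture just before it matched the computed gap and centring.
- **Guard and other things:** The force readings gave no sign of contact with the guard. I did not take a final picture of the bystanders.
- **Checks that disagreed:**
  - The top camera put the vial, holder and reader 3–6 mm too low in x, so I used the wrist camera.
  - The gripper opening read 19 mm on the 23 mm vial. Its bottom edge had not moved in the wrist picture, so I judged it had not slipped. The cap looked a little narrower than expected, which I put down to the pads covering its edges.

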